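# Clamp the grease canister, fit the nested lids, lift off the outer one

## Robot

A 6-joint arm with a two-finger parallel gripper is mounted at the origin on the work surface. World frame = base frame: x ahead of the robot, y to its left, z up, the work surface at z = 0. Lengths are in m, angles in rad, forces in N, time in s.
With the tool pointing down it reaches from about 0.425 to 0.925 m from the base axis. Payload 12.5 kg.
Tool frame: the origin (TCP) lies on the centre line of the jaws, within the pads' length; the fingertips stand 14 mm ahead of it and the grasp point (between the pads) lies 5 mm behind it; z points along the fingers, y is the line along which they close (so a half turn about z gives the same grasp; the last joint's range is limited). The gripper opens to 85 mm and grips with 20 to 120 N. Pads are 22 mm wide; open, the fingers measure 114 mm over their backs; the gripper's body (76 mm by 85 mm) begins 54 mm behind the grasp point. The pads swing forward as they close: fully open they stand 13 mm farther back than shut.
Start: joints at [1.133, 0.491, 1.559, -0, 1.092, -0.106], TCP at [0.204, 0.591, 0.245] pointing down, gripper open.
Joint ranges: [-3.1, 3.1], [-0.84, 2.19], [0.05, 2.79], [-1.13, 4.28], [0.06, 2.93], [-2.69, 2.69]. Speed limits (rad/s): [2.22, 2.22, 2.79, 3.14, 3.14, 3.14].

## Interface

Orientations are given as a unit quaternion [x, y, z, w].
In Python, from cell import ctrl gives the robot as it stands.
- The arm moves only by the tool jog_arm, never from a script. Its argument "steps" is one flat list of numbers, 7 for each row, row after row: the closure, from 0 (fully open) to 1 (shut), then the shift along the tool's x, y, z in m, then the turn, a rotation vector about the tool's x, y, z in rad. A call has 1 to 10 rows; each row is the pose to reach, as a shift and turn from the pose commanded when the call began, along the tool's axes at that moment; what a row does not reach only later rows make up. A row lasts 1/8 s, in which the tool goes at most 62.5 mm and 10.7 degrees, less where a joint would pass 70% of its speed; a pose out of reach is approached as far as the arm can. A call with a gripper value outside its range is refused whole. The fingers move at their own pace and stop on an object; "newtons" is the grip in N (left out, the last holds). Time passes only in rows, so rows that repeat a pose let the fingers close. It gives the time, the measured TCP pose, the force and the opening at its end, in the units of the state.
- ctrl.sense(): the state, without advancing time (a new reading comes with each control period).
- ctrl.snapshot(name): name is "scene" or "top"; returns the picture (400x640x3 uint8, blue, green, red); there is no depth.
- ctrl.camera_model(name): a dict with "camera_matrix" (3x3 intrinsics, pixels), "origin" and "attitude" of the camera in the world. Camera axes: x right, y up, looking along -z (the intrinsics and any distortion apply to the point x, -y, -z); pixel columns grow to the right and rows downward; lengths in m; the calibration is good to about 2 mm. A picture is of the moment at which its call begins. camera_model takes no time and is no camera call.
- ctrl.sign_off(): hands the job in, once; it reports no verdict.
The state is a dict: "clock": time; "joint_positions": joint angles; "qvel": joint speeds; "effort": joint torques, N m; "ee_pos": TCP position; "tool_rot": TCP orientation; "wrist_force": force on the tool from outside, world axes, zero at the start; "torque": the same for the moment, N m; "opening": opening from 0.0 (shut) to 1.0 (fully open).
Only numpy, scipy, OpenCV 4.12 (cv2) and the standard library are available. Lean on these libraries where they do the work, as an engineer would, in place of code of your own. Each camera call takes 0.05 s, during which the arm holds its last target. There are 200 camera calls.

## Task

Turn the vise crank over the top until the jaw clamps the open canister tight. Then take the nested lids together by the inner lid's stem, lower them gently onto the canister until the inner lid sits fully home, and let go of the stem; grip the outer lid alone by its collar and lift it straight off, leaving the inner lid seated and undisturbed and the canister clamped. Finish holding the outer lid level in the air, all of it higher than the top of the stem, and do not put it down; leave the other things on the bench alone.

Things in the scene. Friction and masses are not known exactly. Their poses are not given: they have to be found in the camera images.
- vise: blue drill-press vise fixed to the bench; bed 110 x 200 mm, its top 30 mm above the bench. Origin on the bench; y runs along the screw from the crank end to the fixed jaw, z up. Fixed jaw: inner face at y = +65 mm, 100 mm wide, top at 75 mm. Screw axis: parallel to y at x = 0, z = 50 mm. Nut block at the -y end: 70 mm high.
- jaw: the vise's moving jaw, 100 mm wide, 25 mm thick, top 75 mm above the bench. Its frame coincides with the vise's when fully open; its clamping face is at y = 0 of its own frame. It moves to +y of the vise by 4 mm per rad of crank.
- crank (a joint): crank turn, 0 to 3.2 rad, growing as the vise closes (clockwise looking along vise +y). At value q the grip lies in the vise frame at x = 45 mm*sin(q-1.4), y = -147 mm, z = 50 mm + 45 mm*cos(q-1.4): from the -x side over the top to +x. The jaw meets the canister at about 1.9, tight at about 2.4. Stays where left; needs about 7 N at the grip, 10 N when tight.
- crank_grip (a point): middle of the crank's black grip sleeve, 14 mm across, 46 mm long, parallel to the screw (vise y), free to spin on its pin, 45 mm from the screw axis. The crank arm (12 mm thick) lies 32 mm from this point towards +y. Can be gripped from above, fingers closing across vise x.
- canister: open steel canister, loose in the vise between the jaws: outside diameter 57 mm, 110 mm high, wall 3 mm (mouth 51 mm), full up to 16 mm below the rim. Origin at the centre of its underside, z up.
- canister_rim (a point): centre of the canister's mouth, at the height of its rim; same axes as the canister.
- stand: turned wooden stand fixed to the bench: a foot 100 mm across, 12 mm thick, and on it a short tube 56 mm across with its rim 45 mm above the bench; the lids wait on it. Origin on the bench, on its axis.
- inner_lid: aluminium inner lid: flange 60 mm across, 4 mm thick; below it a tapered plug 45 mm across, 10 mm deep; above it a stem 18 mm across, its top 62 mm above the origin. Origin on the axis at the flange's underside, which rests on the canister's rim when home; z up. The stem passes through the outer lid, 34 mm proud of its collar; lifting by it carries both lids. 0.14 kg.
- outer_lid: steel outer lid over the inner: plate 69 mm across, 4 mm thick; skirt (63 mm inside) 8 mm down; on top a round collar 42 mm outside, 30 mm inside, its top 24 mm above the origin. Origin on the axis at the plate's underside, which rests on the inner lid's flange, 4 mm above its origin; z up. Grip the collar from above, the stem between the fingers, 6 mm clear of it. 0.14 kg.
- push_block: bystander: plywood push block with a wooden handle, 200 x 75 mm, 76 mm high. Origin under its centre.
- wrench: bystander: steel wrench lying flat on the bench, its length along its x.
- oil_bottle: bystander: white plastic bottle, 52 mm across, 120 mm high. Origin at the centre of its underside.
- offcut: bystander: pale board, 220 x 70 x 22 mm. Origin at the centre of its underside.
Things that resemble listed ones, but are neither listed nor needed, are in the scene too. What is shaped like the outer_lid but pink or turquoise is not meant.

How it is judged:
By the outcome, as a careful person would: the job done as asked, in the order asked, and still so for the second after the job is handed in, while the arm keeps its last pose, push and grip.
It also fails if it takes over 61 s, if anything falls off the work surface, if the arm or the gripper's body presses on something with over 40 N, if the wrist force passes 120 N, or if a joint passes its speed limit or range.

## Working session

There is one attempt and no reset: what is moved stays moved. The work goes in short steps, Python scripts to look and compute and a tool call to move; the robot and the scene stay as the last step left them, time stands still between calls to the robot, and variables do not carry over. Pictures are saved under pics/ and viewed, on a budget of 10 in all, crops included, one or two more only if the job needs it, and the job is handed in when it is done.

Besides the shell and the picture viewer there is one more tool, called after ">>>" as name(argument=value, ...), one argument or row to a line, values as JSON. jog_arm: Moves the arm, as the interface text tells. Its arguments: {"type":"object","properties":{"steps":{"type":"array","items":{"type":"number"}},"newtons":{"type":"number"}},"required":["steps"]}

```bash
mkdir -p pics; ls; python3 - <<'E'
from cell import ctrl
import cv2
for n in("scene","top"):
    cv2.imwrite(f"pics/{n}0.png",ctrl.snapshot(n)); m=ctrl.camera_model(n); print(n,m)
print(ctrl.sense())
E
```

```text
pics
scene {'camera_matrix': array([[387.22659903,   0.        , 316.40130018],
       [  0.        , 387.22659903, 196.73745431],
       [  0.        ,   0.        ,   1.        ]]), 'origin': array([1.17053723, 0.12510163, 1.05480813]), 'attitude': array([0.17767513, 0.20595596, 0.74492564, 0.60917935])}
top {'camera_matrix': array([[380.35509051,   0.        , 320.9611577 ],
       [  0.        , 380.35509051, 197.03534033],
       [  0.        ,   0.        ,   1.        ]]), 'origin': array([0.39150355, 0.01873089, 1.11430851]), 'attitude': array([-0.0661931 ,  0.06711061,  0.71327485, -0.69451683])}
{'clock': 0.1, 'joint_positions': array([ 1.13343027e+00,  4.91473415e-01,  1.55939776e+00,  3.97516464e-06,
        1.09168101e+00, -1.05616244e-01]), 'qvel': array([ 2.73457094e-04, -9.26735352e-04, -1.82830236e-03, -5.67501598e-04,
        3.98027611e-04, -6.84805714e-06]), 'effort': array([ 3.44007232e-03, -6.19447660e+01, -2.62027574e+01, -5.37254243e-05,
        2.86476490e-03, -2.33466426e-05]), 'ee_pos': array([0.20346956, 0.5907567 , 0.24479905]), 'tool_rot': array([ 1.65116178e-01,  9.86274007e-01, -4.61721583e-04, -1.30357134e-04]), 'wrist_force': array([-0.20323565, -0.06870963,  0.02905416]), 'torque': array([-0.02777292, -0.00838404, -0.01606556]), 'opening': 0.9990545616271447}
```

View pics/scene0.png

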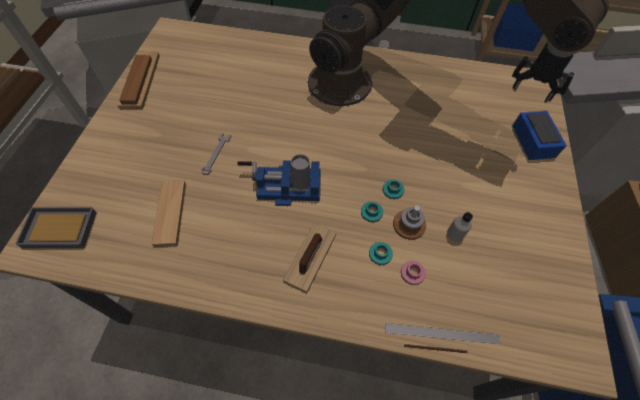

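View pics/top0.png

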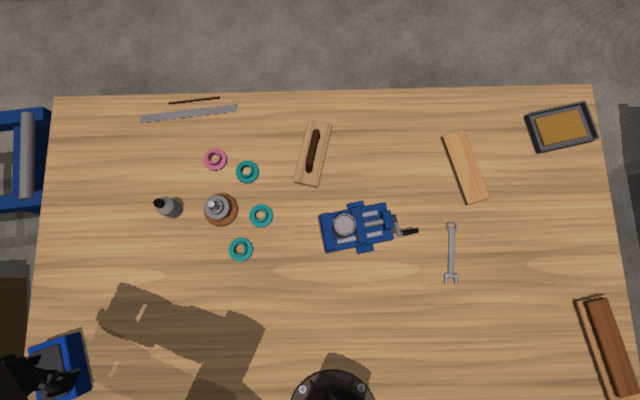

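The pictures show the vise at scene (288,182) and top (358,228), with the crank grip at top (408,232) and scene (245,163). The lids are on the brown stand at scene (411,222) and top (220,208). Three turquoise and one pink lid-like rings are loose on the bench and aren't meant; the grey steel nested lids on the stand fit the description. Next is one enlarged composite to confirm that.

```bash
cat > h.py <<'E'
import numpy as np, cv2
from scipy.spatial.transform import Rotation as R
from cell import ctrl
def ray(n,u,v):
    m=ctrl.camera_model(n);K=m["camera_matrix"]
    d=np.array([(u-K[0,2])/K[0,0],-(v-K[1,2])/K[1,1],-1.])
    return m["origin"],R.from_quat(m["attitude"]).apply(d)
def at(n,u,v,z):
    o,d=ray(n,u,v);return o+d*(z-o[2])/d[2]
def proj(n,p):
    m=ctrl.camera_model(n);K=m["camera_matrix"]
    c=R.from_quat(m["attitude"]).inv().apply(np.atleast_2d(p)-m["origin"])
    return np.c_[K[0,0]*c[:,0]/-c[:,2]+K[0,2],K[1,1]*c[:,1]/c[:,2]+K[1,2]]
def crop(im,u,v,w,h,s):
    return cv2.resize(im[v:v+h,u:u+w],None,fx=s,fy=s,interpolation=cv2.INTER_CUBIC)
E
python3 - <<'E'
from h import *
s=cv2.imread("pics/scene0.png");t=cv2.imread("pics/top0.png")
a=np.hstack([crop(s,233,145,100,75,4),crop(s,373,185,100,75,4)])
b=np.hstack([crop(t,315,192,110,75,4)[:,:400],crop(t,195,180,100,75,4)])
cv2.imwrite("pics/c1.png",np.vstack([a,b]))
E
```

```text
(no output)
```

View pics/c1.png

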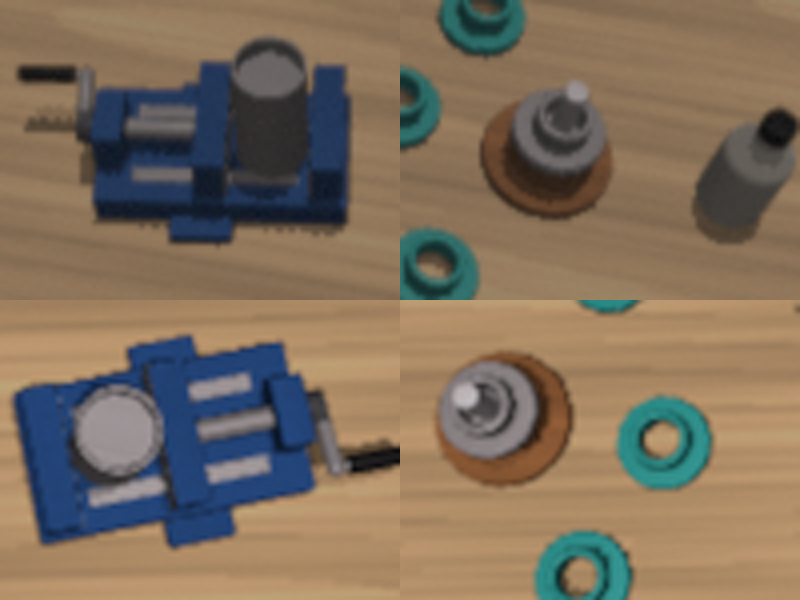

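```bash
python3 - <<'E'
from h import *
from scipy.optimize import least_squares
T=lambda u,v,ou=315,ov=192:(ou+u/4-.375,ov+v/4-.375)
S=lambda u,v,ou=233,ov=145:(ou+u/4-.375,ov+v/4-.375)
def tri(pt,ps):
    A=[];b=[]
    M=np.zeros((3,3));c=np.zeros(3)
    for n,p in(("top",pt),("scene",ps)):
        o,d=ray(n,*p);d/=np.linalg.norm(d);P=np.eye(3)-np.outer(d,d);M+=P;c+=P@o
    return np.linalg.solve(M,c)
print("stemtop",tri(T(66,97,195,180),S(176,90,373,185)),at("top",*T(66,97,195,180),.107),at("scene",*S(176,90,373,185),.107))
print("collar",at("top",*T(85,103,195,180),.073),at("scene",*S(163,113,373,185),.073))
print("foot",at("top",*T(104,119,195,180),.012),at("scene",*S(147,157,373,185),.006))
print("rim",at("top",*T(118,131),.14),at("scene",*S(268,68),.14))
g=tri((411,231.3),S(47,73));print("grip",g)
obs=[("top",T(148,62),(.05,0,.075)),("top",T(180,210),(-.05,0,.075)),("top",T(178,55),(.05,-.025,.075)),("top",T(210,200),(-.05,-.025,.075)),
("scene",S(47,73),(-.0443,-.147,.0576)),("scene",S(18,72),(-.0443,-.170,.0576)),("scene",S(75,75),(-.0443,-.124,.0576)),("top",(418,230.5),(-.0443,-.170,.0576))]
def f(p):
    r=R.from_euler('z',p[2])
    return np.concatenate([proj(n,r.apply(x)+[p[0],p[1],0])[0]-uv for n,uv,x in obs])
s=least_squares(f,[.3,-.05,0],loss='soft_l1');print(s.x,f(s.x).reshape(-1,2).round(1))
r=R.from_euler('z',s.x[2])
for q in(0,.5,1,1.5,1.9,2.4):print(q,r.apply([.045*np.sin(q-1.4),-.147,.05+.045*np.cos(q-1.4)])+[s.x[0],s.x[1],0])
v=ctrl.sense();print(R.from_quat(v["tool_rot"]).as_matrix().round(3))
E
```

```text
stemtop [0.57312747 0.31012267 0.10712975] [0.57313125 0.31046934 0.107     ] [0.57312774 0.30984616 0.107     ]
collar [0.5746787 0.3070109 0.073    ] [0.57312385 0.30835112 0.073     ]
foot [0.57312855 0.3096642  0.012     ] [0.57363299 0.31135726 0.006     ]
rim [ 0.50446681 -0.04269647  0.14      ] [ 0.50830665 -0.04367216  0.14      ]
grip [ 0.48948544 -0.23143978  0.05764457]
[ 0.5087157  -0.07710499  0.16579047] [[-0.2  0.5]
 [-0.6 -0.9]
 [ 1.2  0.5]
 [ 0.9 -0.1]
 [ 0.2 -0. ]
 [ 0.2 -0. ]
 [ 0.4 -0.3]
 [-0.2 -0.6]]
0 [ 0.48923822 -0.22940774  0.05764852]
0.5 [ 0.49820903 -0.22790669  0.07797245]
1 [ 0.51569186 -0.22498135  0.09144774]
1.5 [ 0.53740631 -0.22134795  0.09477519]
1.9 [ 0.55425373 -0.21852893  0.08949122]
2.4 [ 0.57032238 -0.21584023  0.0743136 ]
[[-0.945  0.326 -0.   ]
 [ 0.326  0.945 -0.001]
 [ 0.    -0.001 -1.   ]]
```

The two views agree: the stem triangulates to a height of 107 mm against 107 expected, and the crank grip to 57.6 mm against 57.6. Now I'll work out the move to the crank.

```bash
cat >> h.py <<'E'
def rel(p,ang,base=None):
    """shift & turn in tool frame from pose base=(pos,Rot) (default measured) to TCP p, straight down, tool y at world angle ang"""
    s=ctrl.sense(); b=base or (s["ee_pos"],R.from_quat(s["tool_rot"]))
    y=np.array([np.cos(ang),np.sin(ang),0]);z=np.array([0,0,-1.])
    T=R.from_matrix(np.c_[np.cross(y,z),y,z])
    return np.r_[b[1].inv().apply(np.array(p)-b[0]),(b[1].inv()*T).as_rotvec()].round(4).tolist()
E
python3 - <<'E'
from h import *
print(rel((.50,.10,.245),.60)); print(rel((.4892,-.230,.16),.1658))
E
```

```text
[-0.4402, -0.3674, 0.0001, -0.001, 0.0002, 0.639]
[-0.5375, -0.6829, 0.0854, -0.0009, 0.0004, 1.0732]
```

>>> jog_arm(
  steps=[0.4,-0.44,-0.367,0,0,0,0.639,0.4,-0.44,-0.367,0,0,0,0.639,0.4,-0.44,-0.367,0,0,0,0.639,0.4,-0.44,-0.367,0,0,0,0.639,0.4,-0.44,-0.367,0,0,0,0.639,0.4,-0.44,-0.367,0,0,0,0.639,0.4,-0.44,-0.367,0,0,0,0.639,0.4,-0.44,-0.367,0,0,0,0.639,0.4,-0.44,-0.367,0,0,0,0.639,0.4,-0.44,-0.367,0,0,0,0.639],
  newtons=80,
)

```text
clock: 1.35
ee_pos: [0.5014, 0.0977, 0.2449]
tool_rot: [0.468, 0.884, -0.0, -0.0]
wrist_force: [-0.8, 0.2, 1.0]
opening: 0.601
```

```bash
python3 - <<'E'
from h import *
print(rel((.4892,-.230,.16),.1658),rel((.4892,-.230,.053),.1658))
E
```

```text
[-0.2643, -0.194, 0.085, -0.0002, 0.0001, 0.4302] [-0.2643, -0.194, 0.192, -0.0002, 0.0001, 0.4302]
```

>>> jog_arm(
  steps=[0.4,-0.264,-0.194,0.085,0,0,0.43,0.4,-0.264,-0.194,0.085,0,0,0.43,0.4,-0.264,-0.194,0.085,0,0,0.43,0.4,-0.264,-0.194,0.085,0,0,0.43,0.4,-0.264,-0.194,0.085,0,0,0.43,0.4,-0.264,-0.194,0.085,0,0,0.43,0.4,-0.264,-0.194,0.085,0,0,0.43,0.4,-0.264,-0.194,0.085,0,0,0.43],
)

```text
clock: 2.35
ee_pos: [0.489, -0.2256, 0.1604]
tool_rot: [0.644, 0.765, 0.0, -0.0]
wrist_force: [0.1, 0.5, 0.4]
opening: 0.597
```

```bash
python3 - <<'E'
from h import *
print(rel((.4892,-.230,.053),.1658))
s=ctrl.snapshot("scene");t=ctrl.snapshot("top")
cv2.imwrite("pics/c2.png",np.hstack([crop(s,215,110,100,100,4),crop(t,350,180,100,100,4)]))
E
```

```text
[-0.0044, -0.0005, 0.1074, -0.0002, -0.0005, 0.0049]
```

View pics/c2.png

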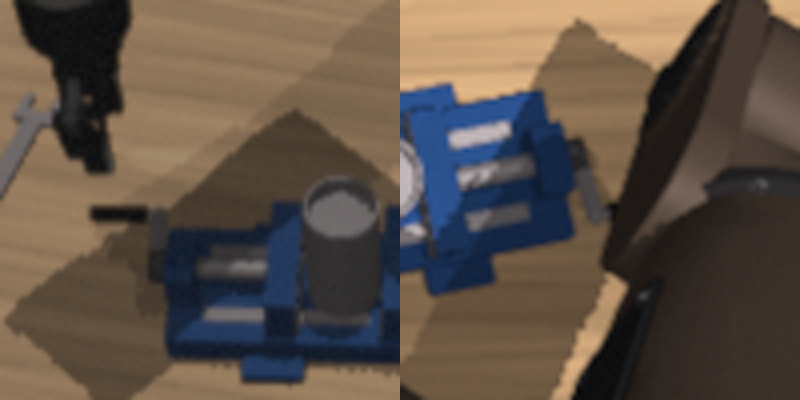

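The scene crop shows the gripper above and behind the black sleeve (120,213), in line with it, and the path is clear. The last few mm of lag may still be settling, so I'll lower partway and re-read.

>>> jog_arm(
  steps=[0.4,0,0,0.03,0,0,0,0.4,0,0,0.05,0,0,0,0.4,0,0,0.05,0,0,0],
)

```text
clock: 2.82
ee_pos: [0.4888, -0.2256, 0.1096]
tool_rot: [0.644, 0.765, -0.0, -0.001]
wrist_force: [0.3, 0.3, -1.0]
opening: 0.599
```

```bash
python3 - <<'E'
from h import *
print(rel((.4892,-.230,.053),.1658))
E
```

```text
[-0.0045, -0.0003, 0.0566, -0.0015, -0.0015, 0.0056]
```

>>> jog_arm(
  steps=[0.4,-0.0045,0,0.03,0,0,0.005,0.4,-0.0045,0,0.0565,0,0,0.005,0.4,-0.0045,0,0.0565,0,0,0.005,0.9,-0.0045,0,0.0565,0,0,0.005,0.9,-0.0045,0,0.0565,0,0,0.005,0.9,-0.0045,0,0.0565,0,0,0.005,0.9,-0.0045,0,0.0565,0,0,0.005],
)

```text
clock: 3.7
ee_pos: [0.49, -0.2314, 0.055]
tool_rot: [0.646, 0.763, 0.0, 0.001]
wrist_force: [-1.8, 0.8, 8.7]
opening: 0.131
```

```bash
python3 - <<'E'
from h import *
s=ctrl.sense();print(s["ee_pos"],s["opening"],s["wrist_force"])
for q in (.15,.3,.45,.6,.75,.9,1.05,1.2,1.35,1.5,1.65,1.8,1.95,2.1,2.25,2.4,2.5):
    print(q,round(.045*(np.sin(q-1.4)-np.sin(-1.4)),4),round(-.045*(np.cos(q-1.4)-np.cos(-1.4)),4))
E
```

```text
[ 0.49000346 -0.23142804  0.05495675] 0.13122853425629102 [-1.76519737  0.80743182  8.69349766]
0.15 0.0016 -0.0065
0.3 0.0042 -0.0128
0.45 0.0077 -0.0185
0.6 0.0121 -0.0237
0.75 0.0171 -0.0282
0.9 0.0228 -0.0318
1.05 0.0289 -0.0346
1.2 0.0354 -0.0365
1.35 0.0421 -0.0373
1.5 0.0488 -0.0371
1.65 0.0555 -0.036
1.8 0.0619 -0.0338
1.95 0.0679 -0.0307
2.1 0.0733 -0.0268
2.25 0.0782 -0.0221
2.4 0.0822 -0.0167
2.5 0.0844 -0.0128
```

>>> jog_arm(
  steps=[0.9,0,0.0016,-0.0065,0,0,0,0.9,0,0.0042,-0.0128,0,0,0,0.9,0,0.0077,-0.0185,0,0,0,0.9,0,0.0121,-0.0237,0,0,0,0.9,0,0.0171,-0.0282,0,0,0],
)

```text
clock: 4.32
ee_pos: [0.5056, -0.2286, 0.0823]
tool_rot: [0.646, 0.763, -0.001, -0.001]
wrist_force: [-8.1, -5.2, -3.6]
opening: 0.137
```

```bash
python3 - <<'E'
from h import *
s=ctrl.snapshot("scene")
cv2.imwrite("pics/c3.png",crop(s,215,110,110,90,5))
E
```

```text
(no output)
```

View pics/c3.png

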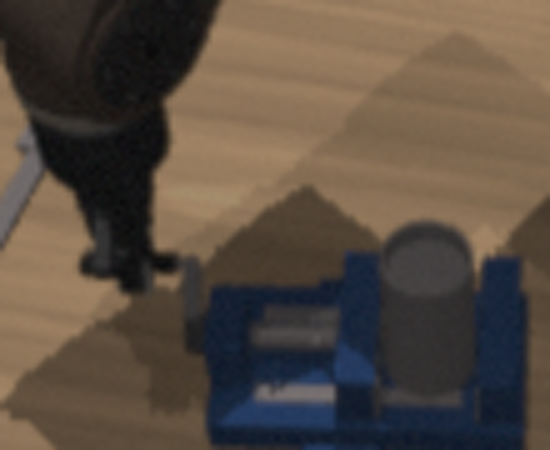

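The fingers hold the sleeve (125,265) and the crank arm (193,300) has turned with it, so I'll continue over the top.

>>> jog_arm(
  steps=[0.9,0,0.0057,-0.0036,0,0,0,0.9,0,0.0118,-0.0064,0,0,0,0.9,0,0.0183,-0.0083,0,0,0,0.9,0,0.025,-0.0091,0,0,0,0.9,0,0.0317,-0.0089,0,0,0,0.9,0,0.0384,-0.0078,0,0,0,0.9,0,0.0448,-0.0056,0,0,0,0.9,0,0.0508,-0.0025,0,0,0],
)

```text
clock: 5.38
ee_pos: [0.5568, -0.22, 0.0858]
tool_rot: [0.646, 0.763, 0.0, 0.0]
wrist_force: [-5.0, -0.0, 6.8]
opening: 0.132
```

>>> jog_arm(
  steps=[0.9,0,0.0054,0.0039,0,0,0,0.9,0,0.0103,0.0086,0,0,0,0.9,0,0.0143,0.014,0,0,0,0.9,0,0.0165,0.0179,0,0,0,0.9,0,0.0165,0.0179,0,0,0],
)

```text
clock: 6.0
ee_pos: [0.5725, -0.2173, 0.0691]
tool_rot: [0.646, 0.763, -0.0, -0.0]
wrist_force: [-11.7, 0.2, 21.4]
opening: 0.133
```

```bash
python3 - <<'E'
from h import *
s=ctrl.sense();p=s["ee_pos"];e=np.array([np.cos(.1658),np.sin(.1658)])
x0=(np.array([.4900035,-.231428])@e);dx=p[:2]@e-x0-.0443;dz=p[2]-.05495675+.00765
print("q",1.4+np.arctan2(dx,dz),np.hypot(dx,dz),s["wrist_force"],s["torque"])
E
```

```text
q 2.465983037368103 0.04506114396269391 [-11.74051589   0.2084754   21.4478066 ] [0.20562533 1.85060099 0.09294993]
```

Crank at q≈2.47 and the tangential force is well up, so the canister is tight. Release and go up.

>>> jog_arm(
  steps=[0.4,0,0,0,0,0,0,0.4,0,0,0,0,0,0,0.4,0,0,0,0,0,0,0.4,0,0,-0.05,0,0,0,0.4,0,0,-0.11,0,0,0,0.4,0,0,-0.15,0,0,0,0.4,0,0,-0.15,0,0,0,0.4,0,0,-0.15,0,0,0],
)

```text
clock: 7.0
ee_pos: [0.5728, -0.2171, 0.2159]
tool_rot: [0.646, 0.763, -0.0, -0.0]
wrist_force: [0.7, 0.1, -0.7]
opening: 0.598
```

```bash
python3 - <<'E'
from h import *
print(rel((.573,.310,.20),.6))
E
```

```text
[0.5199, 0.0869, 0.0162, -0.0004, -0.0007, -0.4349]
```

>>> jog_arm(
  steps=[0.4,0.52,0.087,0,0,0,-0.435,0.4,0.52,0.087,0,0,0,-0.435,0.4,0.52,0.087,0,0,0,-0.435,0.4,0.52,0.087,0,0,0,-0.435,0.4,0.52,0.087,0,0,0,-0.435,0.4,0.52,0.087,0,0,0,-0.435,0.4,0.52,0.087,0,0,0,-0.435,0.4,0.52,0.087,0.016,0,0,-0.435,0.4,0.52,0.087,0.016,0,0,-0.435,0.4,0.52,0.087,0.016,0,0,-0.435],
)

```text
clock: 8.25
ee_pos: [0.5723, 0.3116, 0.1981]
tool_rot: [0.465, 0.885, -0.001, -0.001]
wrist_force: [-0.2, -0.7, -0.7]
opening: 0.601
```

```bash
python3 - <<'E'
from h import *
s=ctrl.snapshot("scene");t=ctrl.snapshot("top")
cv2.imwrite("pics/c4.png",np.vstack([np.hstack([crop(s,235,140,100,75,4),crop(s,370,175,100,75,4)]),np.hstack([crop(t,315,192,100,75,4),crop(t,195,175,100,75,4)])]))
print(rel((.573,.310,.092),.6))
E
```

```text
[0.0004, 0.0005, 0.1073, -0.0022, -0.0003, 0.0004]
```

View pics/c4.png

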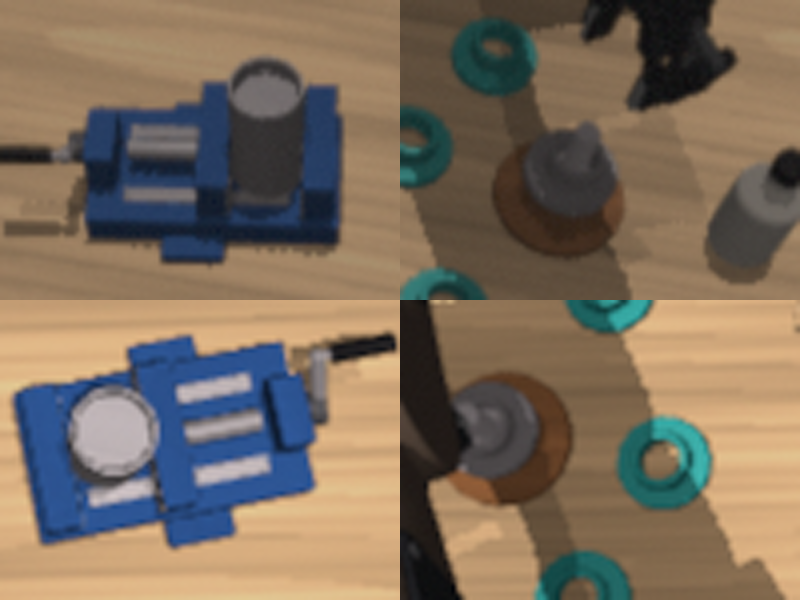

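The jaw (crop edge 132–160) now touches the canister. The canister rim centre is near scene crop (266,88) and top crop (114,432), still between the jaws. I'll lower onto the stem, grip it, and refine the rim position by code.

>>> jog_arm(
  steps=[0.4,0,0,0.05,0,0,0,0.4,0,0,0.09,0,0,0,0.4,0,0,0.107,0,0,0,0.4,0,0,0.107,0,0,0,0.9,0,0,0.107,0,0,0,0.9,0,0,0.107,0,0,0,0.9,0,0,0.107,0,0,0,0.9,0,0,0.107,0,0,0],
  newtons=50,
)

```text
clock: 9.35
ee_pos: [0.5742, 0.3102, 0.0952]
tool_rot: [0.466, 0.885, 0.001, 0.001]
wrist_force: [0.5, -0.1, 6.1]
opening: 0.193
```

```bash
cat > rim.py <<'E'
from h import *
def circ(n,img,z,r,c0,rad=.008):
    g=cv2.GaussianBlur(cv2.cvtColor(img,cv2.COLOR_BGR2GRAY).astype(np.float32),(0,0),.8)
    gm=np.hypot(cv2.Sobel(g,cv2.CV_32F,1,0),cv2.Sobel(g,cv2.CV_32F,0,1))
    a=np.linspace(0,2*np.pi,90,endpoint=False);best=[]
    for dx in np.arange(-rad,rad,.0005):
        for dy in np.arange(-rad,rad,.0005):
            P=np.c_[c0[0]+dx+r*np.cos(a),c0[1]+dy+r*np.sin(a),0*a+z]
            uv=proj(n,P).astype(np.float32)
            best.append((np.minimum(cv2.remap(gm,uv[:,None,0],uv[:,None,1],1),150).mean(),c0[0]+dx,c0[1]+dy))
    return max(best)
E
python3 - <<'E'
from rim import *
for n in("scene","top"):
    im=ctrl.snapshot(n)
    for r in(.0285,.0255):print(n,r,np.round(circ(n,im,.14,r,(.505,-.042)),4))
s=ctrl.sense();print(s["ee_pos"],s["wrist_force"],s["opening"])
E
```

```text
scene 0.0285 [ 1.402569e+02  5.055000e-01 -4.050000e-02]
scene 0.0255 [ 1.356378e+02  5.085000e-01 -3.900000e-02]
top 0.0285 [ 1.469504e+02  5.055000e-01 -4.050000e-02]
top 0.0255 [ 1.491286e+02  5.020000e-01 -3.700000e-02]
[0.57419103 0.3101605  0.09521972] [ 1.01966638 -0.37425922  7.04785175] 0.19158916890654806
```

The two cameras agree on the rim at (0.5055, -0.0405). Now a slow lift by the stem.

>>> jog_arm(
  steps=[0.9,0,0,-0.005,0,0,0,0.9,0,0,-0.015,0,0,0,0.9,0,0,-0.04,0,0,0,0.9,0,0,-0.075,0,0,0,0.9,0,0,-0.11,0,0,0,0.9,0,0,-0.14,0,0,0,0.9,0,0,-0.15,0,0,0,0.9,0,0,-0.15,0,0,0],
)

```text
clock: 10.45
ee_pos: [0.5732, 0.3098, 0.2436]
tool_rot: [0.467, 0.885, 0.0, 0.0]
wrist_force: [-0.2, -0.1, -3.9]
opening: 0.191
```

```bash
python3 - <<'E'
from h import *
s=ctrl.sense();print(s["ee_pos"],s["wrist_force"],s["opening"],s["torque"]);print(rel((.5055,-.0405,s["ee_pos"][2]),.6))
E
```

```text
[0.57321208 0.30981067 0.24361755] [-0.16129087 -0.1277685  -3.8790113 ] 0.19061743338907877 [-0.00046191  0.03076308  0.03675298]
[-0.2509, -0.2537, -0.0001, 0.0002, -0.0, 0.0001]
```

>>> jog_arm(
  steps=[0.9,-0.015,-0.015,0,0,0,0,0.9,-0.045,-0.046,0,0,0,0,0.9,-0.085,-0.086,0,0,0,0,0.9,-0.125,-0.126,0,0,0,0,0.9,-0.165,-0.167,0,0,0,0,0.9,-0.205,-0.207,0,0,0,0,0.9,-0.235,-0.238,0,0,0,0,0.9,-0.251,-0.254,0,0,0,0,0.9,-0.251,-0.254,0,0,0,0,0.9,-0.251,-0.254,0,0,0,0],
)

```text
clock: 11.7
ee_pos: [0.5051, -0.0406, 0.243]
tool_rot: [0.467, 0.884, -0.0, -0.001]
wrist_force: [0.0, 0.0, -2.9]
opening: 0.189
```

```bash
python3 - <<'E'
from h import *
s=ctrl.sense();print(s["ee_pos"],s["wrist_force"],s["opening"]);print(rel((.5055,-.0405,.20),.6))
a=ctrl.snapshot("scene");t=ctrl.snapshot("top")
cv2.imwrite("pics/c5.png",np.hstack([crop(a,255,110,80,100,5),crop(t,305,180,80,100,5)]))
E
```

```text
[ 0.50505348 -0.04057797  0.24304072] [ 0.02275126  0.02710453 -2.89890004] 0.1890456672008744
[-0.0002, 0.0004, 0.043, -0.0006, -0.0009, -0.0003]
```

View pics/c5.png

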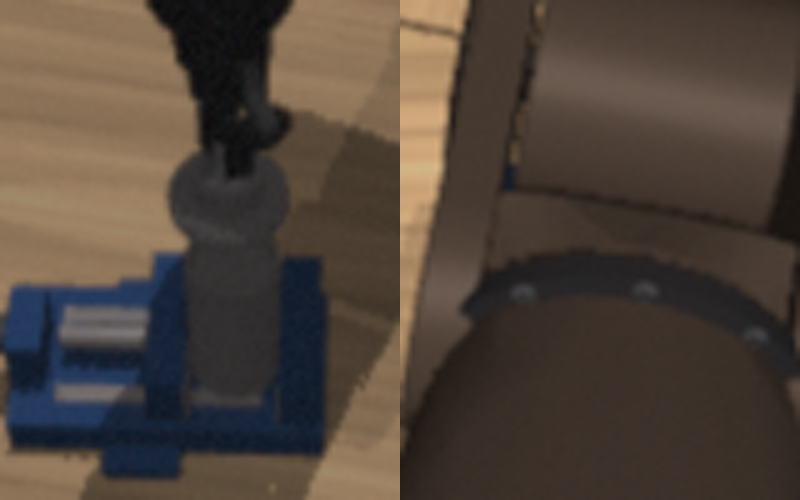

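The lids hang level above the canister: plate ellipse at x 168–291, canister at about x 232. A quick numeric check of the plate centre comes before lowering.

```bash
python3 - <<'E'
from rim import *
im=ctrl.snapshot("scene")
for z in(.199,.201,.203):print(z,circ("scene",im,z,.0345,(.505,-.0405),.006))
E
```

```text
0.199 (np.float32(81.28233), np.float64(0.506), np.float64(-0.041999999999999996))
0.201 (np.float32(81.44563), np.float64(0.5075000000000001), np.float64(-0.041999999999999996))
0.203 (np.float32(81.68191), np.float64(0.509), np.float64(-0.041499999999999995))
```

>>> jog_arm(
  steps=[0.9,0,0,0.015,0,0,0,0.9,0,0,0.03,0,0,0,0.9,0,0,0.036,0,0,0,0.9,0,0,0.038,0,0,0,0.9,0,0,0.038,0,0,0],
)

```text
clock: 12.48
ee_pos: [0.5056, -0.0408, 0.2056]
tool_rot: [0.467, 0.884, 0.0, 0.0]
wrist_force: [0.2, -0.1, -2.8]
opening: 0.185
```

>>> jog_arm(
  steps=[0.9,0,0,0.0015,0,0,0,0.9,0,0,0.003,0,0,0,0.9,0,0,0.0045,0,0,0,0.9,0,0,0.006,0,0,0,0.9,0,0,0.0075,0,0,0,0.9,0,0,0.009,0,0,0,0.9,0,0,0.01,0,0,0],
)

```text
clock: 13.35
ee_pos: [0.5055, -0.0407, 0.1955]
tool_rot: [0.467, 0.884, 0.0, -0.0]
wrist_force: [-0.0, 0.6, -2.6]
opening: 0.193
```

>>> jog_arm(
  steps=[0.9,0,0,0.001,0,0,0,0.9,0,0,0.002,0,0,0,0.9,0,0,0.003,0,0,0,0.9,0,0,0.004,0,0,0,0.9,0,0,0.0045,0,0,0],
)

```text
clock: 13.98
ee_pos: [0.5055, -0.0407, 0.191]
tool_rot: [0.467, 0.884, 0.0, -0.0]
wrist_force: [-0.3, -0.2, -1.6]
opening: 0.195
```

>>> jog_arm(
  steps=[0.9,0,0,0.0007,0,0,0,0.9,0,0,0.0014,0,0,0,0.9,0,0,0.002,0,0,0],
)

```text
clock: 14.35
ee_pos: [0.5057, -0.0407, 0.1901]
tool_rot: [0.467, 0.884, 0.0, 0.001]
wrist_force: [-4.4, 2.9, 14.7]
opening: 0.188
```

It stopped at 0.1901 against 0.1902 predicted, with contact force, so the lid is home. I'll ease off and let go.

>>> jog_arm(
  steps=[0.9,0,0,-0.001,0,0,0,0.9,0,0,-0.0012,0,0,0],
)

```text
clock: 14.6
ee_pos: [0.5055, -0.0407, 0.1903]
tool_rot: [0.467, 0.884, 0.0, 0.0]
wrist_force: [-0.2, 0.8, -2.3]
opening: 0.192
```

>>> jog_arm(
  steps=[0.7,0,0,0.0003,0,0,0,0.5,0,0,0.0003,0,0,0,0.2,0,0,0.0003,0,0,0,0.2,0,0,0.0003,0,0,0,0.2,0,0,-0.02,0,0,0,0.2,0,0,-0.06,0,0,0,0.2,0,0,-0.06,0,0,0],
)

```text
clock: 15.48
ee_pos: [0.5064, -0.0409, 0.2526]
tool_rot: [0.467, 0.884, 0.001, 0.002]
wrist_force: [-0.3, 0.5, -0.6]
opening: 0.803
```

```bash
python3 - <<'E'
from rim import *
im=ctrl.snapshot("scene")
for z,r in((.148,.0345),(.168,.021),(.202,.009)):print(z,circ("scene",im,z,r,(.505,-.0405),.006))
cv2.imwrite("pics/c6.png",crop(im,255,110,80,100,6))
s=ctrl.sense();print(s["ee_pos"],s["wrist_force"],s["opening"])
E
```

```text
0.148 (np.float32(70.40969), np.float64(0.505), np.float64(-0.0435))
0.168 (np.float32(68.94129), np.float64(0.499), np.float64(-0.041499999999999995))
0.202 (np.float32(103.18965), np.float64(0.504), np.float64(-0.041499999999999995))
[ 0.50570676 -0.04074654  0.25105671] [-0.76453308  0.37263944 -0.48565301] 0.8003822441244102
```

View pics/c6.png

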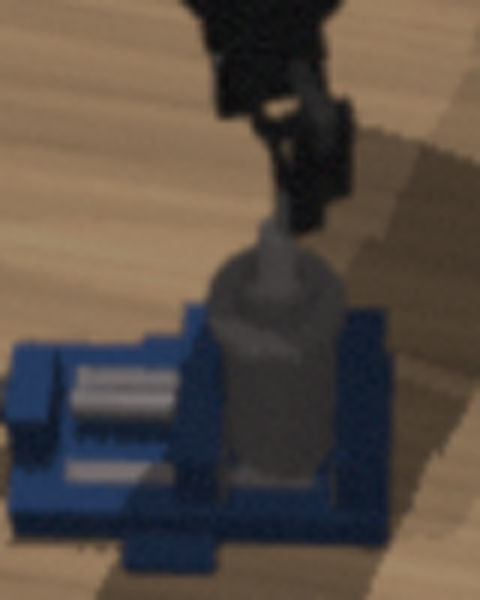

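The lids sit level on the rim (plate x 208–345 over canister 218–338), with the stem upright at (278,245) and free of the fingers. Lower around the collar.

>>> jog_arm(
  steps=[0.2,0,0,0.02,0,0,0,0.2,0,0,0.05,0,0,0,0.2,0,0,0.07,0,0,0,0.2,0,0,0.08,0,0,0,0.2,0,0,0.08,0,0,0,0.2,0,0,0.08,0,0,0],
  newtons=40,
)

```text
clock: 16.27
ee_pos: [0.5057, -0.0408, 0.1708]
tool_rot: [0.467, 0.884, 0.0, 0.0]
wrist_force: [0.5, 0.5, 0.3]
opening: 0.798
```

>>> jog_arm(
  steps=[0.2,0,0,0.004,0,0,0,0.2,0,0,0.006,0,0,0,0.4,0,0,0.006,0,0,0,0.9,0,0,0.006,0,0,0,0.9,0,0,0.006,0,0,0,0.9,0,0,0.006,0,0,0,0.9,0,0,0.006,0,0,0],
)

```text
clock: 17.15
ee_pos: [0.5055, -0.0407, 0.1647]
tool_rot: [0.467, 0.885, 0.0, 0.0]
wrist_force: [-1.3, 0.8, 5.8]
opening: 0.476
```

Holding the collar (opening 0.476, about 40–42 mm). Lift slowly.

>>> jog_arm(
  steps=[0.9,0,0,-0.001,0,0,0,0.9,0,0,-0.002,0,0,0,0.9,0,0,-0.004,0,0,0,0.9,0,0,-0.006,0,0,0,0.9,0,0,-0.008,0,0,0,0.9,0,0,-0.01,0,0,0,0.9,0,0,-0.01,0,0,0],
)

```text
clock: 18.02
ee_pos: [0.5055, -0.0407, 0.1745]
tool_rot: [0.467, 0.884, 0.0, 0.0]
wrist_force: [0.4, 0.2, -2.3]
opening: 0.478
```

>>> jog_arm(
  steps=[0.9,0,0,-0.006,0,0,0,0.9,0,0,-0.015,0,0,0,0.9,0,0,-0.025,0,0,0,0.9,0,0,-0.025,0,0,0,0.9,0,0,-0.025,0,0,0],
)

```text
clock: 18.65
ee_pos: [0.5054, -0.0407, 0.1993]
tool_rot: [0.467, 0.884, 0.0, 0.0]
wrist_force: [-0.6, 0.1, -0.7]
opening: 0.479
```

```bash
python3 - <<'E'
from h import *
im=ctrl.snapshot("scene")
cv2.imwrite("pics/c7.png",cv2.convertScaleAbs(crop(im,255,110,80,100,6),alpha=1.6))
s=ctrl.sense();print(s["ee_pos"],s["wrist_force"],s["torque"])
E
```

```text
[ 0.50537424 -0.04068765  0.19913776] [ 0.00679323  0.27133142 -2.49717891] [ 0.01602764 -0.0280046  -0.00591416]
```

View pics/c7.png

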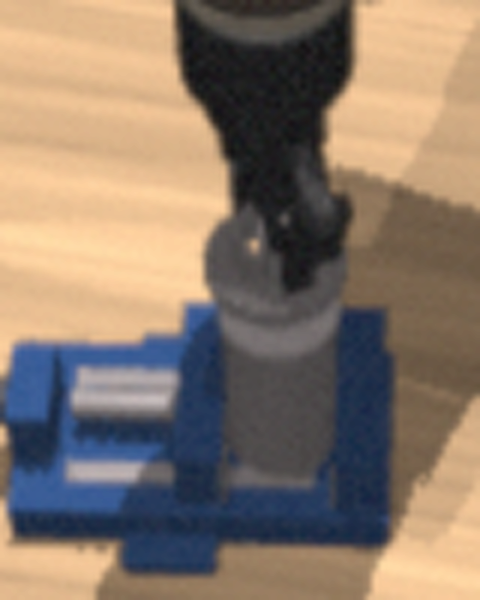

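The outer plate (y≈265) has come up while the bright inner lid stays on the rim (280,330). Continue straight up.

>>> jog_arm(
  steps=[0.9,0,0,-0.01,0,0,0,0.9,0,0,-0.025,0,0,0,0.9,0,0,-0.045,0,0,0,0.9,0,0,-0.065,0,0,0,0.9,0,0,-0.08,0,0,0,0.9,0,0,-0.085,0,0,0,0.9,0,0,-0.085,0,0,0,0.9,0,0,-0.085,0,0,0],
)

```text
clock: 19.7
ee_pos: [0.5053, -0.0407, 0.2837]
tool_rot: [0.467, 0.884, -0.0, -0.001]
wrist_force: [-1.0, -0.5, -2.2]
opening: 0.481
```

```bash
python3 - <<'E'
from h import *
im=ctrl.snapshot("scene")
cv2.imwrite("pics/c8.png",cv2.convertScaleAbs(crop(im,235,90,110,110,5),alpha=1.6))
s=ctrl.sense();print(s["ee_pos"],s["wrist_force"],s["opening"],s["clock"])
E
```

```text
[ 0.5053123  -0.04068854  0.2836684 ] [ 0.6862073  -0.58839702 -1.70660207] 0.47895161055812674 19.75
```

View pics/c8.png

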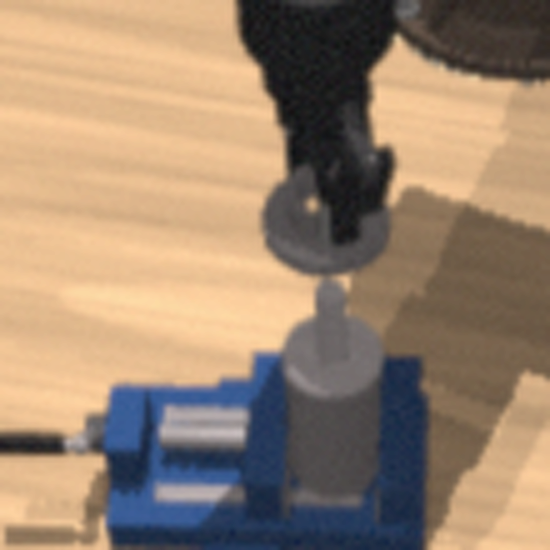

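The outer lid hangs level at (327,222). The inner lid sits seated with its stem upright (332,300–380), and the canister is clamped with the crank still over (40,440). Handing in.

```bash
python3 -c "
from cell import ctrl
print(ctrl.sign_off())"
```

```text
the job is handed in; nothing more can be done
None
```

The job is done and handed in at about 19.8 s: the canister is clamped, the inner lid is seated on it, and the arm is holding the outer lid level above it.

- **Clamp:** I turned the crank over the top to about 2.47 rad. The force at the grip rose to about 24 N, so the jaw is tight on the canister. The crank was still in place in the last picture.
- **Seating:** I carried both lids by the stem and lowered them onto the canister. They stopped at a tool height of 0.1901 m against a predicted 0.1902 m, with a contact force of about 15 N. I eased off before letting go of the stem.
- **Separation:** I gripped the outer lid by its collar and lifted it straight up. The last picture shows it level; from the lift height I work out its lowest edge at about 0.255 m, some 50 mm above the stem top. The inner lid is still on the rim with its stem upright.
- **Bystanders:** I did not knowingly touch anything else on the bench.

**Weak checks:** The wrist force while lifting read between -0.7 and -2.5 N, too noisy to prove that only one lid was held, so I relied on the pictures. The image fit for the collar was also poor, 5–7 mm off the stem fit. The gripper closing on the collar at the expected width showed the position was right.

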